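Hang the jar-filling frame on its twin pins and latch it

ROBOT

A 6-joint arm with a two-finger parallel gripper is mounted at the origin on the work surface. World frame = base frame: x ahead of the robot, y to its left, z up, the work surface at z = 0. Lengths are in m, angles in rad, forces in N, time in s.
With the tool pointing down it reaches from about 0.3 to 0.875 m from the base axis. Payload 6.4 kg.
Tool frame: the origin (TCP) lies midway between the tips of the shut fingers; the grasp point (between the pads) lies 19 mm behind it; z points along the fingers, y is the direction in which the jaws open and shut (so a half turn about z gives the same grasp; the last joint's range is limited). The gripper opens to 88 mm and grips with 3 to 60 N. Pads are 18 mm wide; open, the fingers measure 123 mm over their backs; the gripper's body (75 mm by 187 mm) begins 45 mm behind the grasp point.
Start: joints at [-1.403, 0.181, 1.607, -0, 1.354, -0.206], TCP at [0.21, -0.535, 0.239] pointing down, gripper open.
Joint ranges: [-2.99, 2.99], [-0.89, 2.07], [0.3, 2.58], [-1.14, 4.28], [0, 2.63], [-3.12, 3.12]. Speed limits (rad/s): [2.57, 2.57, 3.01, 3.14, 3.14, 3.14].

INTERFACE

Orientations are given as a unit quaternion [w, x, y, z].
In Python, from workcell import * gives the robot as it stands.
- The arm moves only by the shell command python3 -m inch 'ROWS' [FORCE]. ROWS is JSON, a list that holds one entry, the list of rows, each a list of 7 numbers: the opening, from -1 (shut) to 1 (fully open), then the shift along the tool's x, y, z in m, then the turn, a rotation vector about the tool's x, y, z in degrees. In form: [[[fingers, tx, ty, tz, wx, wy, wz], ...]]. A call has 1 to 8 rows; each row shifts and turns the commanded pose from where the row before left it, along the tool's axes as they then stand; what a row does not reach is not made up. A row lasts 1/10 s, in which the tool goes at most 50 mm and 8.59 degrees, less where a joint would pass 70% of its speed; a pose out of reach is approached as far as the arm can. A call with a gripper value outside its range is refused whole. The fingers move at their own pace and stop on an object; FORCE is the grip in N (left out, the last holds). Time passes only in rows, so rows that do not move let the fingers close. It gives the time, the measured TCP pose, the force and the opening at its end, in the units of the state.
- read_state(): the state, without advancing time (a new reading comes with each control period).
- get_image(name): name is "side" or "top"; returns (picture, depth): 420x560x3 uint8, red, green, blue; 420x560 float32, m along the optical axis (not along the pixel's ray), 0 where there is no reading.
- get_calibration(name): a dict with "K" (3x3 intrinsics, pixels), "R" (3x3) and "t" (3): a world point X has camera coordinates R X + t. Camera axes: x right, y down, z forward; pixel columns grow to the right and rows downward; lengths in m; the calibration is good to about 2 mm. A picture is of the moment at which its call begins. get_calibration takes no time and is no camera call.
- job_done(): hands the job in, once; it reports no verdict.
The state is a dict: "clock": time; "q": joint angles; "dq": joint speeds; "tau": joint torques, N m; "tcp_pos": TCP position; "eef_rot": TCP orientation; "wrist_force": force on the tool from outside, world axes, zero at the start; "wrist_torque": the same for the moment, N m; "opening": finger opening in m.
Only numpy, scipy, OpenCV 4.12 (cv2) and the standard library are available. Lean on these libraries where they do the work, as an engineer would, in place of code of your own. Each camera call takes 0.05 s, during which the arm holds its last target.

TASK

Pick up the aluminium filling frame by its black grip, hang it on the jar stand with both end holes over the two upright pins, and lower it gently, without forcing it, until it sits fully home and flat on both posts. Then swing the stand's latch arm over the end of the frame, to its stop, let go and leave everything else where it is. The pins stand some way along the stand that differs each time, so find them by light touch.

Things in the scene. Friction and masses are not known exactly. Their poses are not given: they have to be found in the camera images.
- frame: Loose aluminium plate 80 x 230 x 8 mm (x, y, z), 0.2-0.4 kg, lying flat. Origin: centre of its underside. On its y axis: 12 mm pin holes at y = +95 and -95 mm, 34 mm filling openings at +40 and -40 mm. A black grip, a block 24 x 28 mm (x, y), stands at the centre of its top, from 8 to 53 mm above the underside. Same after half a turn.
- stand: Fixed jar stand: steel tray 130 x 370 x 10 mm, y from -165 to +205 mm; origin on the table under its centre line (x = 0). A grey cradle (2 jars, 2 posts, latch) is clamped on it, anywhere within a 28 mm span along y: this pose does NOT show where; find it by touch or sight. It stays put under load. Frame and stand must not press together with over 40 N, even briefly.
- stand_ref (a point): Reference mark on the tray (not on the cradle), axes as the stand's. The origin of a frame that is home lies 4 to 32 mm along +y from here (as the cradle was clamped), 0 along x and z: 118 mm high, level with the flat post tops (22 x 20 mm). On these, 95 mm either way along y from it, stand 10 mm steel pins, 25 mm tall, tips chamfered 1 mm. Home: y axes parallel, underside on both posts.
- latch_ref (a point): Mark on the tray; the latch's pivot lies 4 to 32 mm along +y from here, and 158 mm along stand +y from the origin of a frame that is home. The arm's underside is 128 mm high. The level steel arm is 52 x 12 x 7 mm (top at 135 mm); on it, 36 mm from the vertical pivot axis, stands a round black knob, 12 mm diameter, from 135 to 162 mm height.
- latch (a joint): Latch angle, rad, growing anticlockwise seen from above. 2.17: closed stop, arm points to stand -y, over the frame's end, 2 mm above its top. 0.60: arm points to stand -x. 0: open stop, 34 degrees further towards +y. Starts open, 0 to 0.6; turns with light friction (1.5 N at the knob) and stays where left. Closed: above 1.95.
- jar_far: Bystander: lidded glass jar, 72 mm diameter, 115 mm tall, origin under its centre.
- jar_left: Bystander: lidded glass jar like the other, 72 mm diameter, 115 mm tall, origin under its centre.
- lid: Bystander: flat steel jar lid, 66 mm diameter, 14 mm thick, lying on the table, origin under its centre.
- scoop: Bystander: spoon lying on the table, about 200 mm long.
- carton: Bystander: small cardboard carton 70 x 110 x 50 mm, origin under its centre.
- beaker: Bystander: white open plastic cup, 72 mm across, 80 mm tall, origin under its centre.

How it is judged:
By the outcome, as a careful person would: the job done as asked, in the order asked, and still so for the second after the job is handed in, with the robot touching nothing.
It also fails if it takes over 72 s, if anything falls off the work surface, if the arm or the gripper's body presses on something with over 40 N, if the wrist force passes 120 N, or if a joint passes its speed limit or range.

## Working session

There is one attempt and no reset: what is moved stays moved. The work goes in short steps, Python scripts to look and compute and a shell command to move; the robot and the scene stay as the last step left them, time stands still between calls to the robot, and variables do not carry over. Pictures are saved under pics/ and viewed, and the job is handed in when it is done.

```bash
ls; mkdir -p pics
python3 - <<'E'
from workcell import *
import cv2,numpy as np
s=read_state();print({k:np.round(v,3) for k,v in s.items()})
for n in("top","side"):
    im,d=get_image(n);cv2.imwrite(f"pics/{n}0.png",im[:,:,::-1]);np.savez(f"pics/{n}0.npz",im=im,d=d)
    c=get_calibration(n);print(n,np.round(c["K"],1).tolist(),np.round(c["R"],3).tolist(),np.round(c["t"],3), (d>0).mean())
E
```

```text
pics
{'clock': np.float64(0.0), 'q': array([-1.403,  0.182,  1.608, -0.   ,  1.354, -0.206]), 'dq': array([-0.002,  0.001, -0.   , -0.002, -0.   , -0.002]), 'tau': array([ 0.0000e+00, -4.3387e+01, -3.4185e+01,  7.0000e-02,  3.8000e-02,
       -0.0000e+00]), 'tcp_pos': array([ 0.21 , -0.535,  0.238]), 'eef_rot': array([-0.001,  0.983,  0.186, -0.   ]), 'wrist_force': array([-0.831, -0.341, -0.123]), 'wrist_torque': array([ 0.033, -0.032, -0.024]), 'opening': np.float64(0.088)}
top [[528.0, 0.0, 275.3], [0.0, 528.0, 218.8], [0.0, 0.0, 1.0]] [[0.029, -1.0, 0.002], [-0.996, -0.029, -0.09], [0.09, 0.001, -0.996]] [-0.058  0.547  1.439] 0.9957865646258504
side [[502.4, 0.0, 276.9], [0.0, 502.4, 210.2], [0.0, 0.0, 1.0]] [[-0.994, -0.105, -0.002], [-0.054, 0.528, -0.848], [0.09, -0.843, -0.53]] [0.533 0.154 1.363] 0.9960714285714286
```

View pics/top0.png

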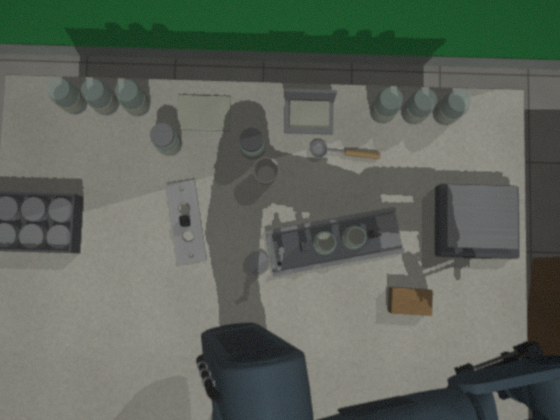

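View pics/side0.png

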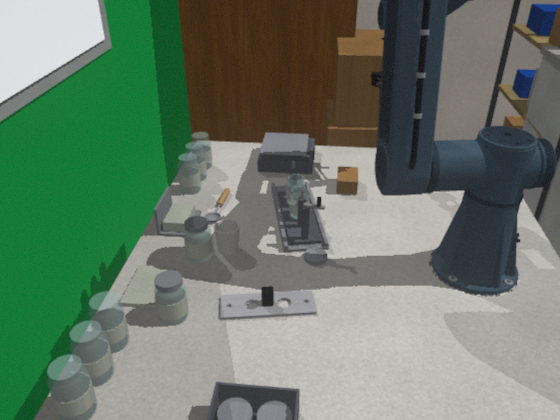

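Run:
```python
import cv2,numpy as np
im=np.load("pics/top0.npz")["im"][:,:,::-1]
a=np.clip(im.astype(float)*1.8,0,255).astype(np.uint8)
cv2.imwrite("pics/st.png",cv2.resize(a[195:285,250:415],None,fx=4.8,fy=4.8,interpolation=cv2.INTER_CUBIC))
cv2.imwrite("pics/fr.png",cv2.resize(a[165:275,150:270],None,fx=5,fy=5,interpolation=cv2.INTER_CUBIC))
im=np.load("pics/side0.npz")["im"][:,:,::-1]
a=np.clip(im.astype(float)*1.5,0,255).astype(np.uint8)
cv2.imwrite("pics/ss.png",cv2.resize(a[150:270,240:370],None,fx=5,fy=5,interpolation=cv2.INTER_CUBIC))
```

```text
(no output)
```

View pics/st.png

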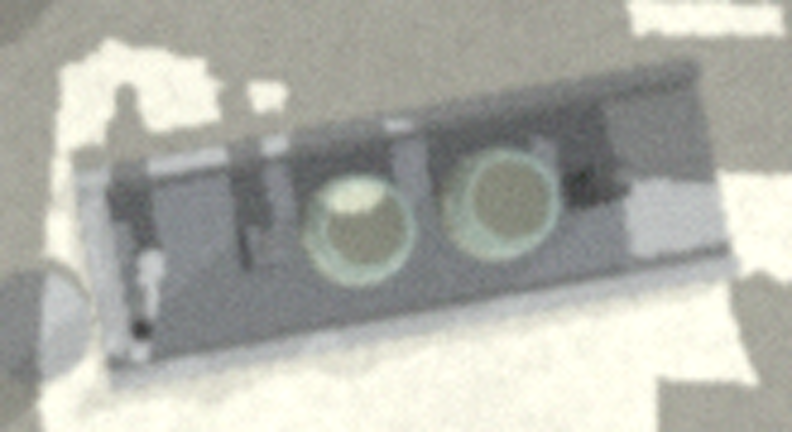

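View pics/fr.png

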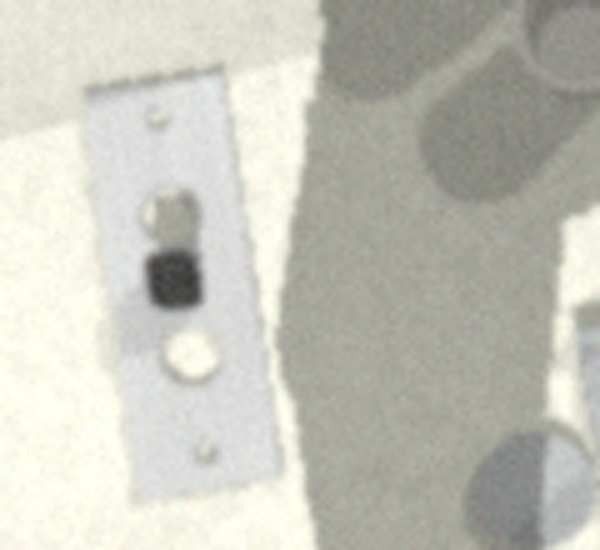

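View pics/ss.png

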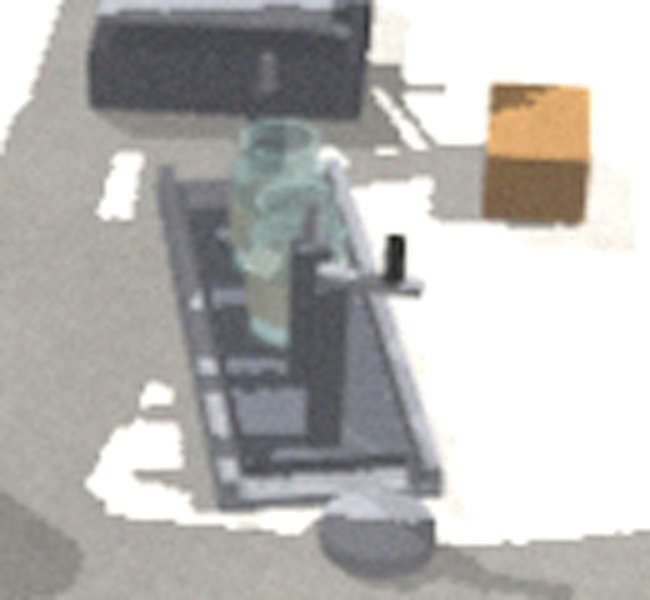

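```bash
cat > h.py <<'E'
import numpy as np,cv2
from workcell import *
def cloud(n,f):
    z=np.load(f);d=z["d"];c=get_calibration(n);K=c["K"];R=np.array(c["R"]);t=np.array(c["t"])
    v,u=np.mgrid[:d.shape[0],:d.shape[1]]
    X=np.stack([(u-K[0][2])/K[0][0]*d,(v-K[1][2])/K[1][1]*d,d],-1)
    return z["im"],d,(X-t)@R
def ray(n,u,v,h):
    c=get_calibration(n);K=c["K"];R=np.array(c["R"]);t=np.array(c["t"])
    r=np.array([(u-K[0][2])/K[0][0],(v-K[1][2])/K[1][1],1])@R;o=-t@R
    return o+r*(h-o[2])/r[2]
def proj(n,X):
    c=get_calibration(n);p=np.array(c["R"])@X+c["t"];p=np.array(c["K"])@p;return p[:2]/p[2]
E
python3 - <<'E'
from h import *
for n in("top","side"):
    im,d,W=cloud(n,f"pics/{n}0.npz")
    # table z check
    print(n,"table z",np.median(W[300:320,60:180,2]) if n=="top" else np.median(W[330:370,340:420,2]))
    # frame
    hsv=cv2.cvtColor(im,cv2.COLOR_RGB2HSV)
    reg=np.zeros(d.shape,bool)
    if n=="top": reg[165:275,155:215]=1
    else: reg[280:320,210:325]=1
    m=reg&(W[...,2]>.004)&(W[...,2]<.014)
    P=W[m][:,:2].astype(np.float32);print("plate",len(P),cv2.minAreaRect(P),np.median(W[m][:,2]))
    g=reg&(W[...,2]>.045)&(W[...,2]<.062)
    if g.sum(): print("grip",g.sum(),cv2.minAreaRect(W[g][:,:2].astype(np.float32)),np.median(W[g],axis=0))
    blk=reg&(im.max(2)<40); v,u=np.nonzero(blk);print("black px",u.mean() if len(u) else 0,v.mean() if len(v) else 0,len(u))
    # tall stuff near stand
    T=(W[...,2]>.10)&(W[...,2]<.2)&(W[...,0]>.35)&(W[...,0]<.62)&(W[...,1]<.25)&(W[...,1]>-.35)
    k,l,st,ce=cv2.connectedComponentsWithStats(T.astype(np.uint8))
    for i in range(1,k):
        if st[i][4]>4: q=W[l==i];print(st[i],q.mean(0).round(3),q.min(0).round(3),q.max(0).round(3))
E
```

```text
top table z 0.0016824941872836123
plate 2646 ((0.5423454642295837, 0.21264012157917023), (0.3091830313205719, 0.16728723049163818), 2.3361289501190186) 0.007736041706602061
grip 94 ((0.5364192128181458, 0.20660342276096344), (0.028527790680527687, 0.023241987451910973), 9.52502155303955) [0.53555473 0.20693975 0.05436198]
black px 184.76470588235293 220.94117647058823 17
[345 226  21  21 118] [ 0.501 -0.251  0.11 ] [ 0.476 -0.278  0.1  ] [ 0.529 -0.226  0.12 ]
[372 227  10  10  77] [ 0.514 -0.305  0.122] [ 0.503 -0.318  0.101] [ 0.527 -0.295  0.148]
[316 231  20  21 108] [ 0.486 -0.173  0.111] [ 0.461 -0.2    0.1  ] [ 0.513 -0.151  0.123]
[301 241   9   9  69] [ 0.474 -0.121  0.123] [ 0.464 -0.132  0.101] [ 0.485 -0.111  0.149]
[276 246   9  24 121] [ 0.441 -0.058  0.14 ] [ 0.411 -0.068  0.1  ] [ 0.47  -0.048  0.169]
side table z -0.0015916949994249489
plate 1709 ((0.5389676690101624, 0.2089613378047943), (0.22991879284381866, 0.08684153854846954), 10.936506271362305) 0.00667546038379607
grip 94 ((0.5393079519271851, 0.20930743217468262), (0.02670622617006302, 0.026152409613132477), 7.890694618225098) [0.53918828 0.21133458 0.05055498]
black px 267.1551724137931 296.9310344827586 58
[287 161  16  24 189] [ 0.511 -0.27   0.111] [ 0.483 -0.316  0.1  ] [ 0.531 -0.222  0.142]
[291 186  34  31 386] [ 0.466 -0.101  0.121] [ 0.412 -0.203  0.1  ] [ 0.512 -0.043  0.163]
```

Run:
```python
from h import *
def rect(n,box,h,thr,mn):
    im=np.load(f"pics/{n}0.npz")["im"];im=cv2.GaussianBlur(im,(3,3),0).astype(int)
    m=np.zeros(im.shape[:2],np.uint8);y0,y1,x0,x1=box
    m[y0:y1,x0:x1]=((im[...,2]-im[...,0])>thr)[y0:y1,x0:x1]
    k,l,st,_=cv2.connectedComponentsWithStats(m);i=1+np.argmax(st[1:,4]);m=(l==i).astype(np.uint8)
    cs,_=cv2.findContours(m,cv2.RETR_EXTERNAL,cv2.CHAIN_APPROX_NONE)
    c=max(cs,key=len)[:,0];c=cv2.convexHull(c.astype(np.int32))[:,0]
    P=np.array([ray(n,u,v,h)[:2] for u,v in c],np.float32);r=cv2.minAreaRect(P)
    print(mn,n,st[i],np.round(r[0],4),np.round(r[1],4),round(r[2],2));return m
for thr in(-2,2,6):
  m=rect("top",(165,275,155,215),.008,thr,"frame")
  m2=rect("side",(280,320,210,325),.008,thr,"frame")
  m3=rect("top",(195,285,262,405),.005,thr,"tray")
cv2.imwrite("pics/m.png",np.hstack([m3*255,m*255]))
for n,pts in(("top",[(181.4,188.4),(191,255.4)]),):
  a,b=[ray(n,*p,.008) for p in pts];print("holes",a,b,np.linalg.norm(a-b),(a+b)/2,np.degrees(np.arctan2(a[1]-b[1],a[0]-b[0])))
for n,p in(("top",(184.8,220.9)),("side",(267.2,297))): print(ray(n,*p,.053),ray(n,*p,.03))
```

```text
frame top [ 167  180   39   84 1713] [0.5363 0.2073] [0.2268 0.076 ] 11.05
frame side [ 220  287   96   33 2210] [0.54  0.201] [0.2305 0.1071] 10.86
tray top [ 266  208  138   68 5475] [ 0.4931 -0.2092] [0.1293 0.3714] 12.03Traceback (most recent call last):
  File "<stdin>", line 12, in <module>
  File "<stdin>", line 6, in rect
    return _wrapfunc(a, 'argmax', axis=axis, out=out, **kwds)
    return bound(*args, **kwds)
ValueError: attempt to get argmax of an empty sequence
```

```bash
cat >> h.py <<'E'
from scipy.spatial.transform import Rotation as Ro
def togo(x,y,z,a=None):
    s=read_state();q=s["eef_rot"];R=Ro.from_quat([q[1],q[2],q[3],q[0]])
    d=R.inv().apply(np.array([x,y,z])-s["tcp_pos"]);M=R.as_matrix();al=np.degrees(np.arctan2(M[1,0],M[0,0]))
    print("clk",s["clock"],"tcp",np.round(s["tcp_pos"],4),"xdir",round(al,2),"zaxis",M[:,2].round(4),"F",np.round(s["wrist_force"],1),"T",np.round(s["wrist_torque"],2),"op",round(s["opening"],4))
    print("togo mm",np.round(d*1e3,1), "wz",None if a is None else round(-((a-al+180)%360-180),2))
E
python3 -m inch '[[[1,0.034,-0.034,0,0,0,0],[1,0.034,-0.034,0,0,0,0],[1,0.034,-0.034,0,0,0,0],[1,0.034,-0.034,0,0,0,0],[1,0.034,-0.034,0,0,0,0],[1,0.034,-0.034,0,0,0,0],[1,0.034,-0.034,0,0,0,0],[1,0.034,-0.034,0,0,0,0]]]'
python3 -c "from h import *;togo(.5363,.2073,.12,11.05)"
```

```text
clock: 0.9
tcp_pos: [0.364, -0.1808, 0.2386]
eef_rot: [0.0, 0.983, 0.185, 0.0]
wrist_force: [0.7, -0.0, -0.9]
opening: 0.0882
clk 0.9 tcp [ 0.364  -0.1808  0.2386] xdir 21.38 zaxis [ 1.e-04  0.e+00 -1.e+00] F [ 0.7 -0.  -0.9] T [ 0.02 -0.03 -0.09] op 0.0882
togo mm [ 301.9 -298.6  118.6] wz 10.33
```

```bash
python3 -m inch '[[[1,0.034,-0.034,0,0,0,0],[1,0.034,-0.034,0,0,0,0],[1,0.034,-0.034,0,0,0,0],[1,0.034,-0.034,0,0,0,0],[1,0.034,-0.034,0,0,0,0],[1,0.034,-0.034,0.02,0,0,0],[1,0.034,-0.034,0.02,0,0,0],[1,0.034,-0.034,0.02,0,0,0]]]'
python3 -c "from h import *;togo(.5363,.2073,.10,11.05)"
```

```text
clock: 1.7
tcp_pos: [0.5157, 0.1666, 0.1802]
eef_rot: [0.0, 0.983, 0.186, 0.0]
wrist_force: [0.3, -0.6, 0.8]
opening: 0.088
clk 1.7 tcp [0.5157 0.1666 0.1802] xdir 21.44 zaxis [ 2.e-04 -1.e-04 -1.e+00] F [ 0.3 -0.6  0.8] T [-0.04 -0.09 -0.05] op 0.088
togo mm [ 34.  -30.4  80.2] wz 10.39
```

```bash
python3 -m inch '[[[1,0.034,-0.0304,0.01,0,0,0],[1,0,0,0.035,0,0,5.2],[1,0,0,0.035,0,0,5.2],[1,0,0,0,0,0,0],[1,0,0,0,0,0,0]]]'
python3 - <<'E'
from h import *
togo(.5363,.2073,.016,11.05)
out=[]
for n in("top","side"):
    im,d=get_image(n);np.savez(f"pics/{n}1.npz",im=im,d=d);out.append(cv2.resize(np.clip(im[:,:,::-1]*1.5,0,255).astype(np.uint8)[(150 if n=="top" else 190):(290 if n=="top" else 330),(120 if n=="top" else 190):(260 if n=="top" else 330)],(400,400)))
cv2.imwrite("pics/g1.png",np.hstack(out))
E
```

```text
clock: 2.2
tcp_pos: [0.5355, 0.2051, 0.1009]
eef_rot: [0.0, 0.995, 0.097, -0.001]
wrist_force: [0.3, -0.5, 0.1]
opening: 0.0883
clk 2.2 tcp [0.5355 0.2051 0.1009] xdir 11.15 zaxis [-2.e-03 -3.e-04 -1.e+00] F [ 0.3 -0.5  0.1] T [ 0.08  0.02 -0.01] op 0.0883
togo mm [ 1.4 -2.  84.9] wz 0.1
```

View pics/g1.png

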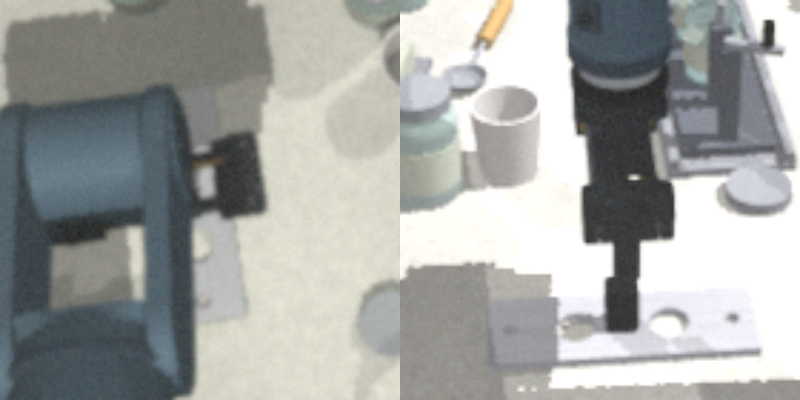

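```bash
python3 -m inch '[[[1,0.003,-0.002,0.02,0,0,0],[1,0,0,0.02,0,0,0],[1,0,0,0.02,0,0,0],[1,0,0,0.02,0,0,0],[1,0,0,0.005,0,0,0],[1,0,0,0,0,0,0]]]' 25
python3 -c "from h import *;togo(.5375,.208,.016,11.05)"
```

```text
clock: 2.9
tcp_pos: [0.5392, 0.2076, 0.0171]
eef_rot: [-0.0, 0.995, 0.096, 0.0]
wrist_force: [0.1, 1.0, -0.4]
opening: 0.0882
clk 2.9 tcp [0.5392 0.2076 0.0171] xdir 11.03 zaxis [ 9.e-04  2.e-04 -1.e+00] F [ 0.1  1.  -0.4] T [ 0.02  0.01 -0.06] op 0.0882
togo mm [-1.6 -0.7  1.1] wz -0.02
```

```bash
python3 -m inch '[[[-1,0,0,0,0,0,0],[-1,0,0,0,0,0,0],[-1,0,0,0,0,0,0],[-1,0,0,0,0,0,0],[-1,0,0,0,0,0,0],[-1,0,0,0,0,0,0]]]' 25
python3 -c "from h import *;togo(.5375,.208,.016,11.05)"
```

```text
clock: 3.5
tcp_pos: [0.5386, 0.2078, 0.0162]
eef_rot: [0.0, 0.995, 0.096, 0.0]
wrist_force: [-0.4, -0.3, -0.3]
opening: 0.042
clk 3.5 tcp [0.5386 0.2078 0.0162] xdir 11.02 zaxis [ 1.e-04 -0.e+00 -1.e+00] F [-0.4 -0.3 -0.3] T [0.   0.02 0.01] op 0.042
togo mm [-1.  -0.4  0.2] wz -0.03
```

```bash
python3 -m inch '[[[-1,0,0,0,0,0,0],[-1,0,0,0,0,0,0],[-1,0,0,0,0,0,0],[-1,0,0,0,0,0,0]]]' 30
python3 -c "from h import *;togo(.5375,.208,.016,11.05)"
```

```text
clock: 3.9
tcp_pos: [0.5386, 0.2077, 0.0161]
eef_rot: [0.0, 0.995, 0.096, -0.0]
wrist_force: [0.3, -0.2, -0.4]
opening: 0.0238
clk 3.9 tcp [0.5386 0.2077 0.0161] xdir 11.01 zaxis [-1.e-04 -1.e-04 -1.e+00] F [ 0.3 -0.2 -0.4] T [-0.12  0.03 -0.05] op 0.0238
togo mm [-1.  -0.6  0.1] wz -0.04
```

```bash
python3 -m inch '[[[-1,0,0,-0.015,0,0,0],[-1,0,0,-0.03,0,0,0],[-1,0,0,-0.04,0,0,0],[-1,0,0,-0.04,0,0,0],[-1,0,0,-0.04,0,0,0],[-1,0,0,-0.03,0,0,0],[-1,0,0,-0.015,0,0,0],[-1,0,0,0,0,0,0]]]'
python3 - <<'E'
from h import *
togo(.494,-.213,.225,102.03)
im,d=get_image("side");np.savez("pics/side2.npz",im=im,d=d);cv2.imwrite("pics/g2.png",cv2.resize(np.clip(im[:,:,::-1]*1.4,0,255).astype(np.uint8)[150:340,180:360],None,fx=3,fy=3))
E
```

```text
clock: 4.7
tcp_pos: [0.5397, 0.208, 0.2288]
eef_rot: [-0.0, 0.995, 0.096, 0.002]
wrist_force: [-0.3, 0.3, -2.5]
opening: 0.0237
clk 4.7 tcp [0.5397 0.208  0.2288] xdir 11.03 zaxis [ 4.5e-03  8.0e-04 -1.0e+00] F [-0.3  0.3 -2.5] T [ 0.02  0.01 -0.01] op 0.0237
togo mm [-125.4  404.5    3.2] wz -91.0
```

View pics/g2.png

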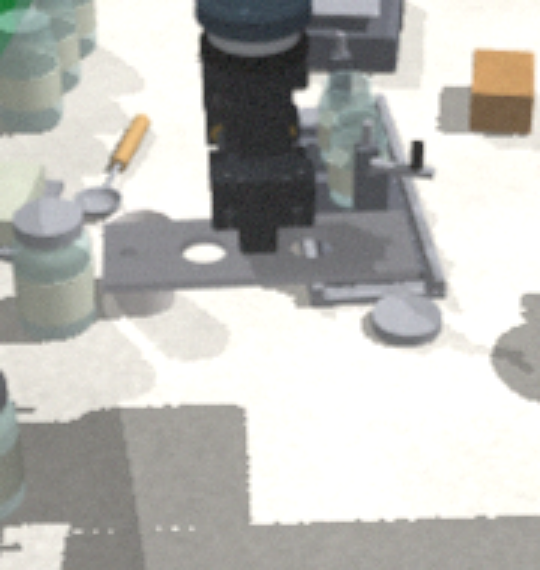

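```bash
python3 -m inch '[[[-1,-0.012,0.035,0,0,0,0],[-1,-0.014,0.045,0,0,0,0],[-1,-0.014,0.045,0,0,0,0],[-1,-0.014,0.045,0,0,0,0],[-1,-0.014,0.045,0,0,0,0],[-1,-0.014,0.045,0,0,0,0],[-1,-0.014,0.045,0,0,0,0],[-1,-0.014,0.045,0,0,0,0]]]' 
python3 -m inch '[[[-1,-0.010,0.035,0,0,0,0],[-1,-0.006,0.0195,0,0,0,-4],[-1,0,0,0,0,0,-8],[-1,0,0,0,0,0,-8],[-1,0,0,0,0,0,-8],[-1,0,0,0,0,0,-8],[-1,0,0,0,0,0,-8],[-1,0,0,0,0,0,-8]]]' 
python3 -m inch '[[[-1,0,0,0,0,0,-8],[-1,0,0,0,0,0,-8],[-1,0,0,0,0,0,-8],[-1,0,0,0,0,0,-8],[-1,0,0,0,0,0,-7],[-1,0,0,0,0,0,0],[-1,0,0,0,0,0,0]]]'
python3 - <<'E'
from h import *
togo(.494,-.213,.225,102.03)
for n in("top","side"):
    im,d=get_image(n);np.savez(f"pics/{n}3.npz",im=im,d=d);a=np.clip(im[:,:,::-1]*1.6,0,255).astype(np.uint8)
    a=a[170:310,240:420] if n=="top" else a[110:280,220:400]
    cv2.imwrite(f"pics/{n}3.png",cv2.resize(a,None,fx=3.5,fy=3.5,interpolation=cv2.INTER_CUBIC))
E
```

```text
clock: 5.55
tcp_pos: [0.4956, -0.1579, 0.2233]
eef_rot: [-0.001, 0.995, 0.096, -0.002]
wrist_force: [0.5, 0.3, -3.7]
opening: 0.0233
clock: 6.35
tcp_pos: [0.4908, -0.2125, 0.223]
eef_rot: [-0.002, 0.851, 0.525, -0.001]
wrist_force: [0.7, 0.5, -2.9]
opening: 0.0238
clock: 7.05
tcp_pos: [0.4914, -0.2128, 0.2242]
eef_rot: [-0.002, 0.631, 0.776, -0.0]
wrist_force: [-0.2, 0.0, -2.8]
opening: 0.0236
clk 7.05 tcp [ 0.4914 -0.2128  0.2242] xdir 101.82 zaxis [-0.0027  0.002  -1.    ] F [-0.2  0.  -2.8] T [-0.02 -0.11 -0.03] op 0.0236
togo mm [-0.7  2.5 -0.8] wz -0.21
```

View pics/top3.png

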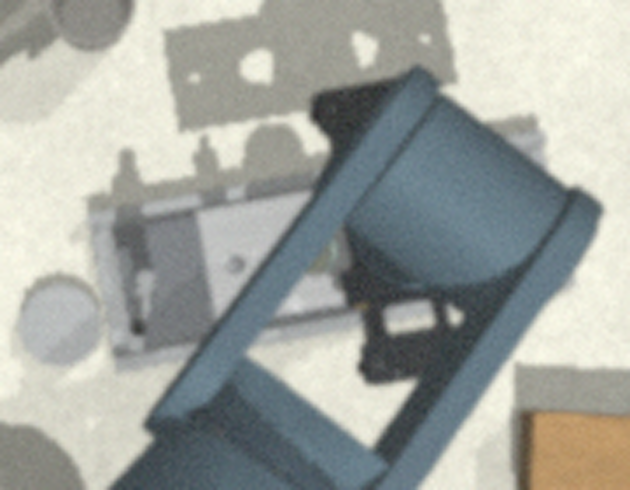

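View pics/side3.png

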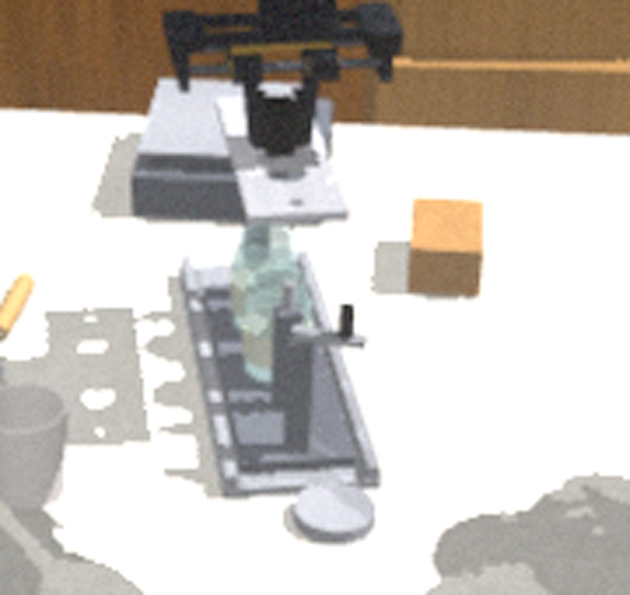

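Run:
```python
from h import *
o=[]
for n,b in(("top",(225,262,290,325)),("top",(215,250,362,397)),("side",(190,230,285,325)),("side",(155,195,285,325))):
    im=np.load(f"pics/{n}0.npz")["im"][:,:,::-1];a=np.clip((im.astype(float)-20)*2.6,0,255).astype(np.uint8)[b[0]:b[1],b[2]:b[3]]
    o.append(cv2.resize(a,(390,290)))
cv2.imwrite("pics/pins.png",np.vstack([np.hstack(o[:2]),np.hstack(o[2:])]))
im,d,W=cloud("top","pics/top0.npz")
for nm,(x,y) in dict(p1=(.474,-.121),p2=(.514,-.305)).items():
    m=(np.hypot(W[...,0]-x,W[...,1]-y)<.03)&(W[...,2]>.1)&(W[...,2]<.16)
    h=m&(W[...,2]>.13);print(nm,m.sum(),h.sum(),np.argwhere(h).mean(0)[::-1],W[h].mean(0).round(4),W[h].std(0).round(4))
    t=m&(W[...,2]<.126);print("  post top",W[t].mean(0).round(4),W[t].min(0).round(3),W[t].max(0).round(3))
print(ray("top",307.7,245.7,.2161))
```

```text
p1 69 13 [305.61538462 244.61538462] [ 0.4743 -0.1216  0.1434] [0.0026 0.0025 0.0026]
  post top [ 0.4739 -0.1211  0.118 ] [ 0.464 -0.132  0.101] [ 0.485 -0.111  0.126]
p2 80 15 [378.66666667 231.26666667] [ 0.5137 -0.3069  0.1413] [0.0025 0.0029 0.0042]
  post top [ 0.5132 -0.3037  0.1168] [ 0.503 -0.318  0.101] [ 0.527 -0.276  0.125]
[ 0.46870348 -0.12248976  0.2161    ]
```

View pics/pins.png

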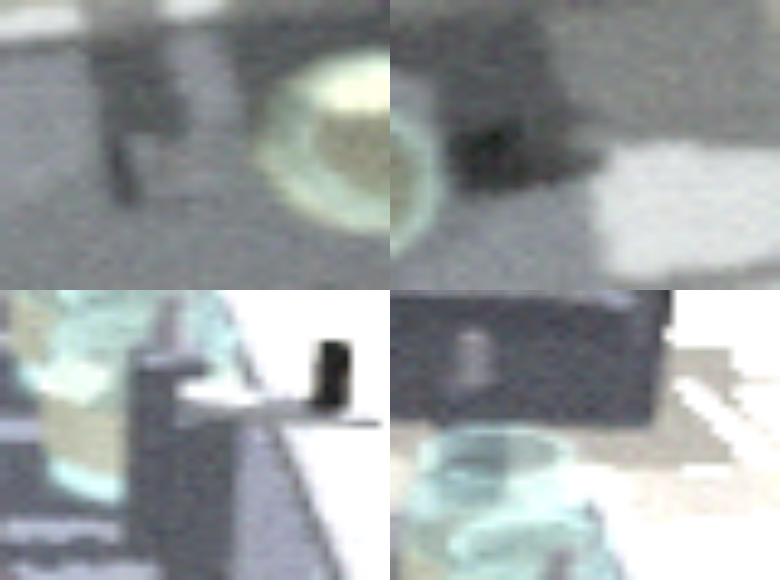

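Run:
```python
from h import *
o=[]
for n,b in(("top",(235,256,297,318)),("side",(150,180,290,320))):
    im=np.load(f"pics/{n}3.npz")["im"];g=im.astype(float).mean(2)
    o.append(cv2.resize(np.clip(im[:,:,::-1]*1.5,0,255).astype(np.uint8)[b[0]:b[1],b[2]:b[3]],(390,390),interpolation=cv2.INTER_CUBIC))
    print(g[b[0]+5:b[1]-5,b[2]+4:b[3]-4].astype(int))
cv2.imwrite("pics/hole.png",np.hstack(o))
print(ray("side",304.6,167.7,.2161), proj("top",np.array([.4719,-.1198,.2161])), proj("side",np.array([.4719,-.1198,.2161])))
```

```text
[[121 122 120 122 120 121 120 118 119 119 119 121 120]
 [123 122 121 119 118 121 121 121 122 121 119 124 122]
 [123 121 121 120 116 114 112 115 116 122 121 126 123]
 [122 121 121 124 114 103  96 100 109 115 118 122 118]
 [122 123 124 120 108  96  89  86  95 109 117 119 110]
 [119 117 120 112 107  98  94  85  88 107 114 116 101]
 [120 117 116 108 105 102  92  88  93 110 111 103  85]
 [115 118 115 113 104  98  95  96 103 115 109  89  67]
 [120 118 119 117 113 108 108 110 113 109  95  70  56]
 [118 118 119 119 117 119 114 118 112 103  74  54  58]
 [117 118 118 117 117 119 120 116 106  88  61  55  63]]
[[ 87  84  81  74  75  83  85  87  84  86  84  88  89  85  89  86 114 144
  151 132 151 171]
 [ 93  87  88  82  88  89  90  89  90  86  87  86  87  86  88  86  84 129
  150 151 163 173]
 [115 104  97  90  91  94  91  92  87  91  91  87  90 106 112 116 112 137
  152 151 154 167]
 [148 132 106  90  84  87  88  82  85  87  88  90  95 130 146 151 151 147
  150 149 153 163]
 [160 144 108  79  74  67  72  70  81  88  89  87  85 116 143 153 149 151
  149 151 152 157]
 [150 141 120  85  74  67  71
[... 760 characters left out ...]
 113 129 145 150 149 150 151
  152 150 148 149]
 [152 151 149 151 155 153 153 153 158 157 146 145 148 150 149 150 150 150
  152 152 148 149]
 [154 151 152 150 146 149 147 148 144 142 138 141 140 137 139 137 139 139
  137 133 134 133]
 [138 138 136 131 124 124 126 121 117 113 114 115 113 107 104 108 107 104
  101  97  98  96]
 [101  97  95  93  97  93  96  98  97  98  95  96  95  92  95  94  91  89
   95 105 111 112]
 [ 98  94  94  99 104 101 101  97  94  91  95  90  89  92  90  84  83 100
  128 143 146 150]
 [ 88  90  91 106 112 114 113 121 115  94 114 122 116 119 119 120 120 141
  166 171 173 172]]
[ 0.47146657 -0.1192211   0.2161    ] [306.60997097 244.33491638] [304.45593773 167.59736545]
```

View pics/hole.png

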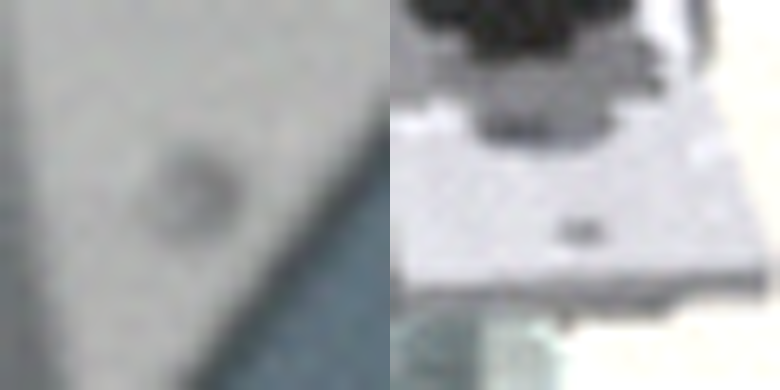

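Run:
```python
from h import *
for P in((.4743,-.1216,.143),(.476,-.120,.143),(.478,-.120,.143)):print(P,proj("side",np.array(P)))
print(ray("top",307.2,245.05,.2161))
for n,b in(("side",(180,215,290,325)),):
    im=np.load(f"pics/{n}3.npz")["im"]
    cv2.imwrite("pics/pin2.png",cv2.resize(np.clip(im[:,:,::-1]*1.5,0,255).astype(np.uint8)[b[0]:b[1],b[2]:b[3]],(560,560),interpolation=cv2.INTER_NEAREST))
```

```text
(0.4743, -0.1216, 0.143) [302.95751076 190.15317388]
(0.476, -0.12, 0.143) [302.32685037 190.40051483]
(0.478, -0.12, 0.143) [301.62567848 190.36502563]
[ 0.47022667 -0.12125478  0.2161    ]
```

View pics/pin2.png

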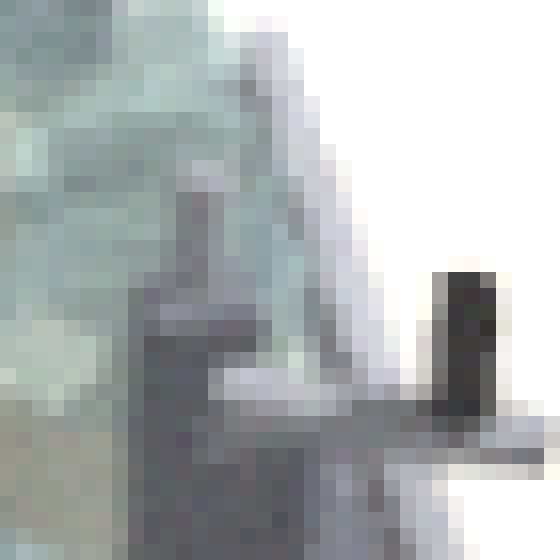

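```bash
python3 -m inch '[[[-1,-0.001,0.0045,0.01,0,0,-0.2],[-1,0,0,0.015,0,0,0],[-1,0,0,0.015,0,0,0],[-1,0,0,0.012,0,0,0],[-1,0,0,0,0,0,0],[-1,0,0,0,0,0,0]]]'
python3 - <<'E'
from h import *
togo(.496,-.2128,.164,102.03)
for n in("top","side"):
    im,d=get_image(n);np.savez(f"pics/{n}4.npz",im=im,d=d);a=np.clip(im[:,:,::-1]*1.6,0,255).astype(np.uint8)
    a=a[225:265,290:330] if n=="top" else a[165:225,270:330]
    cv2.imwrite(f"pics/{n}4.png",cv2.resize(a,(560,560),interpolation=cv2.INTER_CUBIC))
E
```

```text
clock: 7.75
tcp_pos: [0.4968, -0.2134, 0.1739]
eef_rot: [-0.0, 0.628, 0.778, -0.0]
wrist_force: [1.3, -0.2, -2.7]
opening: 0.0237
clk 7.75 tcp [ 0.4968 -0.2134  0.1739] xdir 102.2 zaxis [-4.e-04  3.e-04 -1.e+00] F [ 1.3 -0.2 -2.7] T [-0.01 -0.12 -0.02] op 0.0237
togo mm [ 0.7 -0.7  9.9] wz 0.17
```

View pics/top4.png

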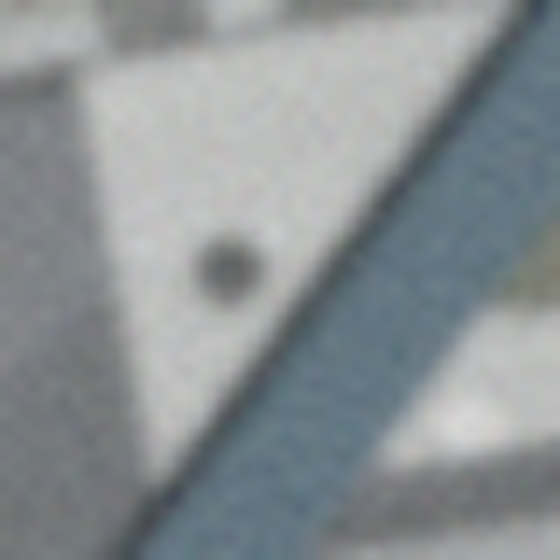

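View pics/side4.png

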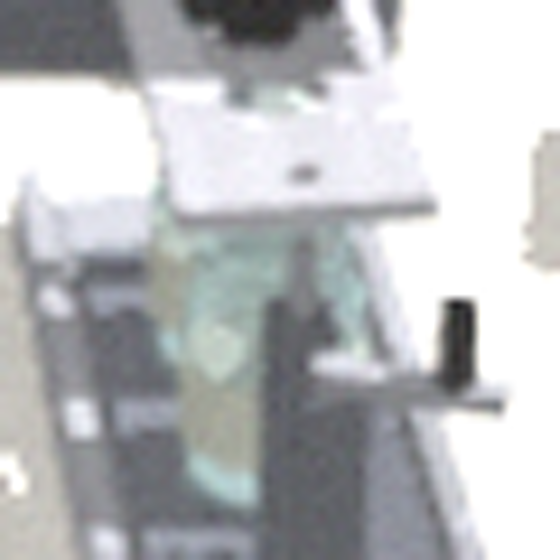

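Run:
```python
from h import *
print("hole top",ray("top",305.86,243.93,.1658),"pin top",ray("top",305.6,244.6,.143))
print("hole side",ray("side",301.9,183.0,.1658),"pin side", ray("side",302.0,190.3,.143))
a=np.radians(102.2);print("hole robot",.4968+.095*np.cos(a),-.2134+.095*np.sin(a))
```

```text
hole top [ 0.47506019 -0.12090536  0.1658    ] pin top [ 0.47435813 -0.1216125   0.143     ]
hole side [ 0.47790689 -0.12209505  0.1658    ] pin side [ 0.4769626  -0.12048087  0.143     ]
hole robot 0.4767241443367381 -0.12054549004282089
```

```bash
python3 -m inch '[[[-1,0,-0.0007,0.004,0,0,0.17],[-1,0,0,0.004,0,0,0],[-1,0,0,0.002,0,0,0],[-1,0,0,0,0,0,0]]]' 
python3 -m inch '[[[-1,0,0,0.001,0,0,0],[-1,0,0,0.001,0,0,0],[-1,0,0,0.001,0,0,0],[-1,0,0,0,0,0,0]]]'
python3 -m inch '[[[-1,0,0,0.001,0,0,0],[-1,0,0,0.001,0,0,0],[-1,0,0,0,0,0,0]]]'
python3 -c "from h import *;togo(.496,-.2134,.164,102.03)"
```

```text
clock: 8.25
tcp_pos: [0.4959, -0.2134, 0.1637]
eef_rot: [-0.0, 0.629, 0.777, -0.0]
wrist_force: [-0.3, 0.4, -3.2]
opening: 0.0239
clock: 8.65
tcp_pos: [0.496, -0.2135, 0.161]
eef_rot: [-0.0, 0.629, 0.777, 0.0]
wrist_force: [1.0, -0.1, -2.5]
opening: 0.0236
clock: 8.95
tcp_pos: [0.4961, -0.2135, 0.1589]
eef_rot: [-0.0, 0.629, 0.777, -0.0]
wrist_force: [0.3, -0.1, -2.5]
opening: 0.0235
clk 8.95 tcp [ 0.4961 -0.2135  0.1589] xdir 102.05 zaxis [-2.e-04  1.e-04 -1.e+00] F [ 0.3 -0.1 -2.5] T [-0.04 -0.09 -0.  ] op 0.0235
togo mm [ 0.1 -0.  -5.1] wz 0.02
```

```bash
python3 -m inch '[[[-1,0,0,0.0007,0,0,0],[-1,0,0,0,0,0,0]]]'
python3 -m inch '[[[-1,0,0,0.0007,0,0,0],[-1,0,0,0,0,0,0]]]'
python3 -c "from h import *;togo(.496,-.2134,.164,102.03)"
```

```text
clock: 9.15
tcp_pos: [0.4961, -0.2135, 0.1583]
eef_rot: [-0.0, 0.629, 0.777, -0.0]
wrist_force: [0.6, -0.2, -1.9]
opening: 0.0238
clock: 9.35
tcp_pos: [0.4961, -0.2135, 0.1576]
eef_rot: [-0.0, 0.629, 0.777, 0.0]
wrist_force: [-0.3, -0.2, -3.1]
opening: 0.0234
clk 9.35 tcp [ 0.4961 -0.2135  0.1576] xdir 102.04 zaxis [-1.e-04  1.e-04 -1.e+00] F [-0.3 -0.2 -3.1] T [-0.05 -0.1  -0.03] op 0.0234
togo mm [ 0.2 -0.  -6.4] wz 0.01
```

Underside should be at 0.1415, 1.5 mm below the pin tips, with no contact force. Continue gently.

```bash
python3 -m inch '[[[-1,0,0,0.0007,0,0,0],[-1,0,0,0,0,0,0]]]'
python3 -m inch '[[[-1,0,0,0.0007,0,0,0],[-1,0,0,0,0,0,0]]]'
python3 -m inch '[[[-1,0,0,0.0007,0,0,0],[-1,0,0,0,0,0,0]]]'
python3 -c "from h import *;togo(.496,-.2134,.164,102.03)"
```

```text
clock: 9.55
tcp_pos: [0.4961, -0.2135, 0.1569]
eef_rot: [-0.0, 0.629, 0.777, -0.0]
wrist_force: [0.3, 0.0, -3.1]
opening: 0.0236
clock: 9.75
tcp_pos: [0.4961, -0.2135, 0.1562]
eef_rot: [-0.0, 0.629, 0.777, -0.0]
wrist_force: [-0.6, -0.5, -3.4]
opening: 0.0235
clock: 9.95
tcp_pos: [0.4961, -0.2135, 0.1555]
eef_rot: [-0.0, 0.629, 0.777, 0.0]
wrist_force: [-0.2, -1.2, -2.3]
opening: 0.0237
clk 9.95 tcp [ 0.4961 -0.2135  0.1555] xdir 102.05 zaxis [-1.e-04  1.e-04 -1.e+00] F [-0.2 -1.2 -2.3] T [-0.07 -0.1  -0.  ] op 0.0237
togo mm [ 0.2 -0.1 -8.5] wz 0.02
```

```bash
for i in 1; do python3 -m inch '[[[-1,0,0,0.001,0,0,0],[-1,0,0,0,0,0,0]]]'
python3 -m inch '[[[-1,0,0,0.001,0,0,0],[-1,0,0,0,0,0,0]]]'; done
python3 - <<'E'
from h import *
togo(.496,-.2134,.164,102.03)
for n in("top","side"):
    im,d=get_image(n);np.savez(f"pics/{n}5.npz",im=im,d=d);a=np.clip(im[:,:,::-1]*1.6,0,255).astype(np.uint8)
    a=a[225:265,290:330] if n=="top" else a[165:225,270:330]
    cv2.imwrite(f"pics/{n}5.png",cv2.resize(a,(400,400),interpolation=cv2.INTER_CUBIC))
cv2.imwrite("pics/b5.png",np.hstack([cv2.imread("pics/top5.png"),cv2.imread("pics/side5.png")]))
E
```

```text
clock: 10.15
tcp_pos: [0.4961, -0.2135, 0.1545]
eef_rot: [-0.0, 0.629, 0.777, 0.0]
wrist_force: [-0.3, 0.6, -3.8]
opening: 0.0238
clock: 10.35
tcp_pos: [0.4961, -0.2135, 0.1535]
eef_rot: [-0.0, 0.629, 0.777, 0.0]
wrist_force: [-0.1, 0.4, -3.5]
opening: 0.0239
clk 10.35 tcp [ 0.4961 -0.2135  0.1535] xdir 102.05 zaxis [-2.e-04  2.e-04 -1.e+00] F [-0.1  0.4 -3.5] T [-0.04 -0.07 -0.04] op 0.0239
togo mm [  0.1  -0.1 -10.5] wz 0.02
```

View pics/b5.png

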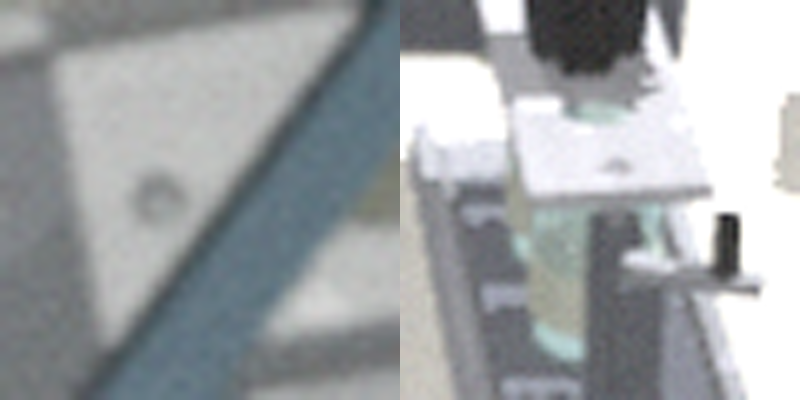

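```bash
python3 -m inch '[[[-1,0,0,0.001,0,0,0],[-1,0,0,0.001,0,0,0],[-1,0,0,0.001,0,0,0],[-1,0,0,0,0,0,0]]]'
python3 -m inch '[[[-1,0,0,0.001,0,0,0],[-1,0,0,0.001,0,0,0],[-1,0,0,0.001,0,0,0],[-1,0,0,0,0,0,0]]]'
python3 -c "from h import *;togo(.496,-.2134,.1341,102.03)"
```

```text
clock: 10.85
tcp_pos: [0.4961, -0.2135, 0.1504]
eef_rot: [-0.0, 0.629, 0.777, 0.0]
wrist_force: [-0.7, -0.3, -3.5]
opening: 0.0236
clock: 11.25
tcp_pos: [0.4961, -0.2135, 0.1474]
eef_rot: [-0.0, 0.629, 0.777, 0.0]
wrist_force: [-1.0, -0.2, -3.2]
opening: 0.0236
clk 11.25 tcp [ 0.4961 -0.2135  0.1474] xdir 102.04 zaxis [-2.e-04  2.e-04 -1.e+00] F [-1.  -0.2 -3.2] T [ 0.03 -0.1   0.01] op 0.0236
togo mm [ 0.1 -0.  13.3] wz 0.01
```

```bash
python3 -m inch '[[[-1,0,0,0.001,0,0,0],[-1,0,0,0.001,0,0,0],[-1,0,0,0.001,0,0,0],[-1,0,0,0.001,0,0,0],[-1,0,0,0,0,0,0]]]'
python3 -m inch '[[[-1,0,0,0.001,0,0,0],[-1,0,0,0.001,0,0,0],[-1,0,0,0.001,0,0,0],[-1,0,0,0,0,0,0]]]'
python3 -c "from h import *;togo(.496,-.2134,.1341,102.03)"
```

```text
clock: 11.75
tcp_pos: [0.4961, -0.2135, 0.1434]
eef_rot: [-0.0, 0.629, 0.777, 0.0]
wrist_force: [0.2, 0.7, -3.3]
opening: 0.0237
clock: 12.15
tcp_pos: [0.4961, -0.2135, 0.1405]
eef_rot: [-0.0, 0.629, 0.777, 0.0]
wrist_force: [-0.3, -0.3, -2.7]
opening: 0.0236
clk 12.15 tcp [ 0.4961 -0.2135  0.1405] xdir 102.04 zaxis [-1.e-04  1.e-04 -1.e+00] F [-0.3 -0.3 -2.7] T [-0.   -0.07  0.05] op 0.0236
togo mm [ 0.1 -0.1  6.4] wz 0.01
```

```bash
python3 -m inch '[[[-1,0,0,0.001,0,0,0],[-1,0,0,0.001,0,0,0],[-1,0,0,0.001,0,0,0],[-1,0,0,0,0,0,0]]]'
python3 -c "from h import *;togo(.496,-.2134,.1341,102.03)"
```

```text
clock: 12.55
tcp_pos: [0.4961, -0.2135, 0.1374]
eef_rot: [-0.0, 0.629, 0.777, 0.0]
wrist_force: [0.6, -0.3, -2.7]
opening: 0.0238
clk 12.55 tcp [ 0.4961 -0.2135  0.1374] xdir 102.04 zaxis [-2.e-04  2.e-04 -1.e+00] F [ 0.6 -0.3 -2.7] T [-0.   -0.12  0.08] op 0.0238
togo mm [ 0.1 -0.   3.3] wz 0.01
```

```bash
python3 -m inch '[[[-1,0,0,0.001,0,0,0],[-1,0,0,0.001,0,0,0],[-1,0,0,0,0,0,0]]]'
python3 -m inch '[[[-1,0,0,0.0005,0,0,0],[-1,0,0,0,0,0,0]]]'
python3 -m inch '[[[-1,0,0,0.0004,0,0,0],[-1,0,0,0,0,0,0]]]'
python3 -m inch '[[[-1,0,0,0.0003,0,0,0],[-1,0,0,0,0,0,0]]]'
```

```text
clock: 12.85
tcp_pos: [0.4961, -0.2135, 0.1354]
eef_rot: [-0.0, 0.629, 0.777, 0.0]
wrist_force: [-0.5, 0.7, -3.4]
opening: 0.0237
clock: 13.05
tcp_pos: [0.4961, -0.2136, 0.1351]
eef_rot: [-0.0, 0.629, 0.777, 0.0]
wrist_force: [0.0, -0.5, -2.8]
opening: 0.0235
clock: 13.25
tcp_pos: [0.4961, -0.2136, 0.1347]
eef_rot: [0.0, 0.629, 0.777, 0.0]
wrist_force: [0.4, -0.6, -3.4]
opening: 0.0238
clock: 13.45
tcp_pos: [0.4961, -0.2136, 0.1344]
eef_rot: [-0.0, 0.629, 0.777, 0.0]
wrist_force: [-0.3, -0.6, -2.9]
opening: 0.0237
```

```bash
python3 -m inch '[[[-1,0,0,0.0003,0,0,0],[-1,0,0,0,0,0,0]]]'
python3 -m inch '[[[-1,0,0,0.0003,0,0,0],[-1,0,0,0,0,0,0]]]'
```

```text
clock: 13.65
tcp_pos: [0.4962, -0.2136, 0.1341]
eef_rot: [0.0, 0.629, 0.777, 0.0]
wrist_force: [-0.1, -0.9, -2.5]
opening: 0.024
clock: 13.85
tcp_pos: [0.4962, -0.2136, 0.134]
eef_rot: [0.0, 0.629, 0.777, -0.0]
wrist_force: [-0.8, 0.9, -0.6]
opening: 0.0235
```

```bash
python3 -m inch '[[[-1,0,0,0.0003,0,0,0],[-1,0,0,0,0,0,0]]]'
```

```text
clock: 14.05
tcp_pos: [0.4962, -0.2136, 0.134]
eef_rot: [0.0, 0.629, 0.777, -0.0]
wrist_force: [-2.8, 2.1, 3.7]
opening: 0.0233
```

```bash
python3 -m inch '[[[0.2,0,0,0,0,0,0],[0.2,0,0,0,0,0,0],[0.2,0,0,0,0,0,0],[0.2,0,0,0,0,0,0],[0.2,0,0,0,0,0,0]]]'
python3 -m inch '[[[0.2,0,0,-0.01,0,0,0],[0.2,0,0,-0.03,0,0,0],[0.2,0,0,-0.04,0,0,0],[0.2,0,0,-0.03,0,0,0],[0.2,0,0,0,0,0,0]]]'
python3 - <<'E'
from h import *
togo(.496,-.2134,.164,102.03)
for n in("top","side"):
    im,d=get_image(n);np.savez(f"pics/{n}6.npz",im=im,d=d);a=np.clip(im[:,:,::-1]*1.6,0,255).astype(np.uint8)
    a=a[185:305,250:410] if n=="top" else a[120:280,240:370]
    cv2.imwrite(f"pics/{n}6.png",cv2.resize(a,(400,int(400*a.shape[0]/a.shape[1])),interpolation=cv2.INTER_CUBIC)[:300] if n=="top" else cv2.resize(a,(400,492)))
a=cv2.imread("pics/top6.png");b=cv2.imread("pics/side6.png");a=cv2.copyMakeBorder(a,0,492-a.shape[0],0,0,0);cv2.imwrite("pics/b6.png",np.hstack([a,b]))
E
```

```text
clock: 14.55
tcp_pos: [0.4962, -0.2136, 0.1335]
eef_rot: [0.0, 0.629, 0.777, 0.0]
wrist_force: [-0.0, -0.6, 0.6]
opening: 0.053
clock: 15.05
tcp_pos: [0.4986, -0.2152, 0.2496]
eef_rot: [0.005, 0.629, 0.777, 0.0]
wrist_force: [0.4, -1.1, 0.1]
opening: 0.0526
clk 15.05 tcp [ 0.4986 -0.2152  0.2496] xdir 102.05 zaxis [ 0.008  -0.0058 -1.    ] F [ 0.4 -1.1  0.1] T [-0.03 -0.07 -0.04] op 0.0526
togo mm [ 2.9 -2.7 85.6] wz 0.02
```

View pics/b6.png

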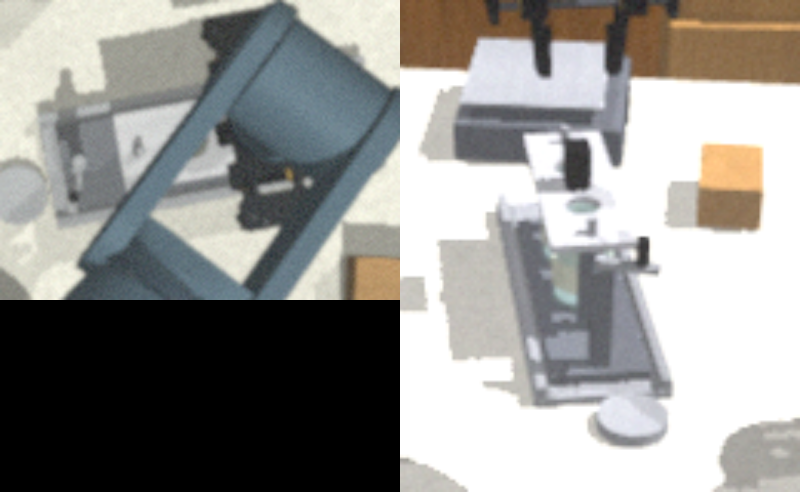

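Run:
```python
from h import *
P=np.array([.4632,-.0591])
for n,f in(("top","pics/top0.npz"),("side","pics/side0.npz"),("side","pics/side6.npz"),("top","pics/top6.npz")):
    im,d,W=cloud(n,f)
    m=(W[...,2]>.140)&(W[...,2]<.175)&(np.hypot(W[...,0]-.43,W[...,1]+.05)<.045)&(im.max(2)<75)
    if m.sum():
        px=np.argwhere(m).mean(0)[::-1];k=np.median(W[m],0);print(n,f,m.sum(),px,k.round(4),W[m].max(0).round(3))
        d=k[:2]-P;dr=np.degrees(np.arctan2(d[1],d[0]));print("r",np.hypot(*d).round(4),"dir",dr.round(1))
```

```text
top pics/top0.npz 19 [279.15789474 263.15789474] [ 0.4257 -0.0554  0.1634] [ 0.431 -0.05   0.169]
r 0.0377 dir 174.3
side pics/side0.npz 29 [318.55172414 201.03448276] [ 0.4272 -0.0516  0.1513] [ 0.432 -0.047  0.163]
r 0.0368 dir 168.2
side pics/side6.npz 30 [318.7        201.13333333] [ 0.4269 -0.0504  0.152 ] [ 0.432 -0.047  0.163]
r 0.0373 dir 166.5
top pics/top6.npz 18 [279.11111111 263.05555556] [ 0.4257 -0.0553  0.1619] [ 0.431 -0.05   0.167]
r 0.0376 dir 174.3
```

```bash
python3 -m inch '[[[-1,0,0,0,0,0,0],[-1,0,0,0,0,0,0]]]' 10
python3 -c "from h import *;togo(.4266,-.0311,.22,102.04)"
```

```text
clock: 15.35
tcp_pos: [0.4954, -0.2131, 0.242]
eef_rot: [-0.001, 0.629, 0.777, -0.0]
wrist_force: [0.9, 0.5, 0.8]
opening: 0.0388
clk 15.35 tcp [ 0.4954 -0.2131  0.242 ] xdir 102.04 zaxis [-0.0022  0.0016 -1.    ] F [0.9 0.5 0.8] T [-0.02 -0.11  0.  ] op 0.0388
togo mm [192.3 -29.3  22.5] wz 0.0
```

```bash
python3 -m inch '[[[-1,0.03,-0.005,0,0,0,0],[-1,0.04,-0.006,0,0,0,0],[-1,0.04,-0.006,0,0,0,0],[-1,0.04,-0.006,0,0,0,0],[-1,0.03,-0.004,0,0,0,0],[-1,0.0123,-0.002,0,0,0,0],[-1,0,0,0.01,0,0,0],[-1,0,0,0.0125,0,0,0]]]'
python3 -c "from h import *;togo(.4266,-.0311,.15,102.04)"
```

```text
clock: 16.15
tcp_pos: [0.4283, -0.0323, 0.2204]
eef_rot: [0.001, 0.629, 0.777, -0.0]
wrist_force: [0.3, -0.4, -0.5]
opening: 0.0005
clk 16.15 tcp [ 0.4283 -0.0323  0.2204] xdir 102.06 zaxis [ 1.e-03 -9.e-04 -1.e+00] F [ 0.3 -0.4 -0.5] T [-0.04 -0.1  -0.04] op 0.0005
togo mm [ 1.6 -1.4 70.4] wz 0.02
```

```bash
python3 -m inch '[[[-1,0.001,-0.001,0.02,0,0,0],[-1,0,0,0.025,0,0,0],[-1,0,0,0.015,0,0,0],[-1,0,0,0.01,0,0,0],[-1,0,0,0,0,0,0]]]'
cat > look.py <<'E'
from h import *
import sys
k=sys.argv[1];o=[]
for n in("top","side"):
    im,d=get_image(n);np.savez(f"pics/{n}{k}.npz",im=im,d=d);a=np.clip(im[:,:,::-1]*1.6,0,255).astype(np.uint8)
    a=a[205:295,250:340] if n=="top" else a[150:240,260:350]
    o.append(cv2.resize(a,(400,400),interpolation=cv2.INTER_CUBIC))
cv2.imwrite(f"pics/b{k}.png",np.hstack(o))
E
python3 look.py 7;python3 -c "from h import *;togo(.4266,-.0311,.15,102.04)"
```

```text
clock: 16.65
tcp_pos: [0.4254, -0.0313, 0.1489]
eef_rot: [-0.002, 0.63, 0.777, -0.001]
wrist_force: [0.4, 0.0, -0.3]
opening: 0.0007
clk 16.75 tcp [ 0.4267 -0.0314  0.1509] xdir 102.0 zaxis [-5.e-04  1.e-04 -1.e+00] F [ 0.1 -0.3 -0.4] T [-0.06 -0.15  0.02] op 0.0005
togo mm [ 0.3 -0.   0.9] wz -0.04
```

View pics/b7.png

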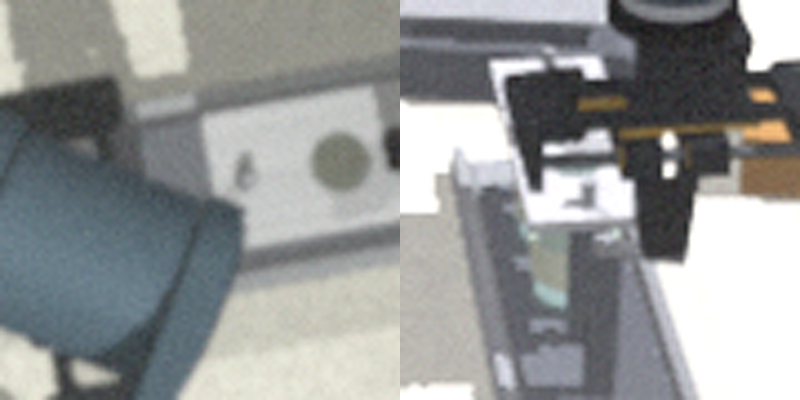

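```bash
python3 -m inch '[[[-1,-0.003,0,0.001,0,0,0],[-1,-0.003,0,0,0,0,0],[-1,-0.003,0,0,0,0,0],[-1,-0.003,0,0,0,0,0],[-1,-0.003,0,0,0,0,0]]]'
python3 -m inch '[[[-1,-0.004,0,0,0,0,0],[-1,-0.004,0,0,0,0,0],[-1,-0.004,0,0,0,0,0],[-1,-0.004,0,0,0,0,0]]]'
python3 -c "from h import *;togo(.4266,-.0311,.15,102.04)"
```

```text
clock: 17.25
tcp_pos: [0.4288, -0.0453, 0.1499]
eef_rot: [-0.001, 0.629, 0.777, -0.0]
wrist_force: [-3.9, 2.0, 2.2]
opening: 0.0004
clock: 17.65
tcp_pos: [0.4329, -0.0614, 0.1498]
eef_rot: [-0.0, 0.629, 0.777, -0.0]
wrist_force: [-1.9, 2.7, -1.6]
opening: 0.0001
clk 17.65 tcp [ 0.4329 -0.0614  0.1498] xdir 102.05 zaxis [-2.e-04  1.e-04 -1.e+00] F [-1.9  2.7 -1.6] T [ 0.18  0.17 -0.  ] op 0.0001
togo mm [30.9  0.2 -0.2] wz 0.01
```

```bash
python3 -m inch '[[[-1,-0.004,0,0,0,0,0],[-1,-0.004,0,0,0,0,0],[-1,-0.003,0,0,0,0,0],[-1,-0.003,0,0,0,0,0],[-1,-0.002,0,0,0,0,0],[-1,0,0,0,0,0,0]]]'
python3 look.py 8;python3 -c "from h import *;togo(.4266,-.0311,.15,102.04)"
```

```text
clock: 18.25
tcp_pos: [0.4372, -0.0766, 0.1504]
eef_rot: [0.001, 0.629, 0.777, 0.001]
wrist_force: [2.1, 4.9, 0.6]
opening: 0.0007
clk 18.35 tcp [ 0.4371 -0.0766  0.1504] xdir 102.05 zaxis [ 1.8e-03  4.0e-04 -1.0e+00] F [ 2.6  4.3 -0.3] T [ 0.69 -0.54 -0.  ] op 0.0007
togo mm [46.7 -0.7  0.4] wz 0.01
```

View pics/b8.png

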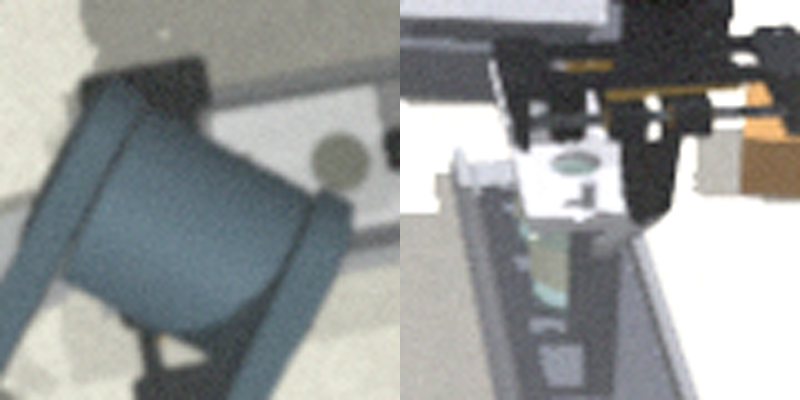

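```bash
python3 -m inch '[[[-1,0.008,0,0,0,0,0],[-1,0,-0.014,0,0,0,0],[-1,0,-0.014,0,0,0,0],[-1,-0.014,0,0,0,0,0],[-1,-0.016,0,0,0,0,0],[-1,0,0,0,0,0,0],[-1,0,0,0,0,0,0]]]'
python3 look.py 9;python3 -c "from h import *;togo(.4266,-.0311,.15,102.04)"
```

```text
clock: 19.05
tcp_pos: [0.414, -0.1049, 0.1501]
eef_rot: [0.0, 0.63, 0.777, 0.0]
wrist_force: [0.6, -0.1, 0.1]
opening: 0.0005
clk 19.15 tcp [ 0.4135 -0.1041  0.1498] xdir 102.02 zaxis [-5.e-04  4.e-04 -1.e+00] F [-0.6 -0.6 -1. ] T [ 0.03 -0.12 -0.04] op 0.0006
togo mm [68.7 28.  -0.2] wz -0.02
```

View pics/b9.png

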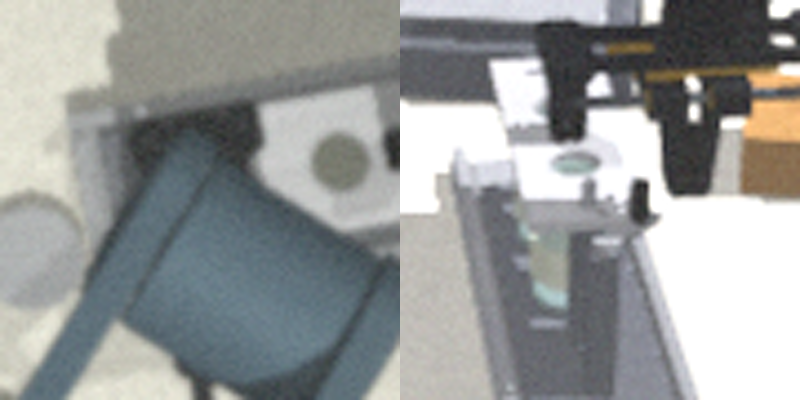

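```bash
python3 -m inch '[[[-1,0,0.005,0,0,0,0],[-1,0,0.005,0,0,0,0],[-1,0,0.004,0,0,0,0],[-1,0,0.004,0,0,0,0],[-1,0,0.004,0,0,0,0],[-1,0,0.003,0,0,0,0]]]'
python3 -m inch '[[[-1,0,0.002,0,0,0,0],[-1,0,0.002,0,0,0,0],[-1,0,0,0,0,0,0]]]'
python3 -c "from h import *;togo(.4266,-.0311,.15,102.04)"
```

```text
clock: 19.75
tcp_pos: [0.4378, -0.0994, 0.1499]
eef_rot: [-0.0, 0.629, 0.777, -0.001]
wrist_force: [-2.9, -2.4, 0.5]
opening: 0.0004
clock: 20.05
tcp_pos: [0.4421, -0.0978, 0.15]
eef_rot: [-0.0, 0.629, 0.778, 0.0]
wrist_force: [-1.6, -0.8, -0.2]
opening: 0.0009
clk 20.05 tcp [ 0.4421 -0.0978  0.15  ] xdir 102.07 zaxis [ 1.e-04  3.e-04 -1.e+00] F [-1.6 -0.8 -0.2] T [-0.19  0.02 -0.02] op 0.0009
togo mm [68.4 -1.2 -0. ] wz 0.03
```

```bash
python3 -m inch '[[[-1,0,0.001,0,0,0,0],[-1,0,0.001,0,0,0,0],[-1,0,0.001,0,0,0,0],[-1,0,0,0,0,0,0]]]'
python3 -m inch '[[[-1,0,0.001,0,0,0,0],[-1,0,0,0,0,0,0]]]'
python3 -m inch '[[[-1,0,0.001,0,0,0,0],[-1,0,0,0,0,0,0]]]'
```

```text
clock: 20.45
tcp_pos: [0.4449, -0.0974, 0.15]
eef_rot: [0.0, 0.629, 0.777, 0.0]
wrist_force: [-1.1, -0.8, -0.2]
opening: 0.0006
clock: 20.65
tcp_pos: [0.4459, -0.0972, 0.1501]
eef_rot: [0.0, 0.629, 0.777, 0.0]
wrist_force: [-1.2, -1.2, -0.2]
opening: 0.0001
clock: 20.85
tcp_pos: [0.4468, -0.097, 0.15]
eef_rot: [0.0, 0.629, 0.777, 0.0]
wrist_force: [-0.5, -1.0, 0.4]
opening: 0.0003
```

```bash
python3 -m inch '[[[-1,0,0.001,0,0,0,0],[-1,0,0,0,0,0,0]]]'
python3 -m inch '[[[-1,0,0.001,0,0,0,0],[-1,0,0,0,0,0,0]]]'
python3 look.py 10
```

```text
clock: 21.05
tcp_pos: [0.4478, -0.0968, 0.15]
eef_rot: [0.0, 0.629, 0.777, 0.0]
wrist_force: [-1.0, -1.6, 0.5]
opening: 0.0003
clock: 21.25
tcp_pos: [0.4488, -0.0966, 0.15]
eef_rot: [0.0, 0.629, 0.777, 0.0]
wrist_force: [-1.5, -1.5, 0.4]
opening: 0.0005
```

View pics/b10.png

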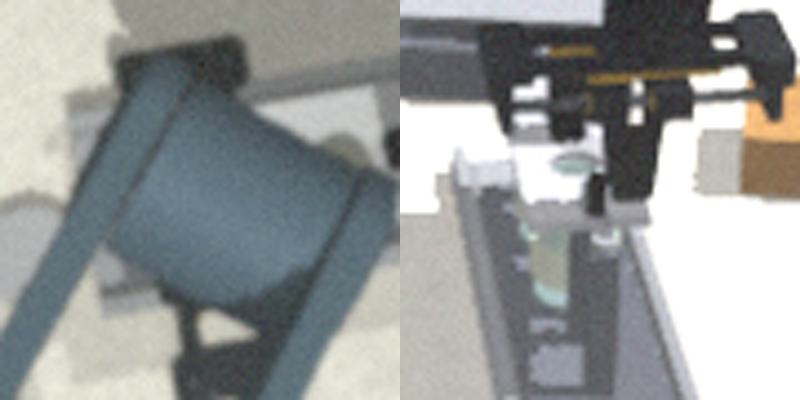

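```bash
python3 -c "
from h import *
for a in (250,262,272,282): r=np.radians(a);print(a,proj('side',np.array([.4632+.036*np.cos(r),-.0591+.036*np.sin(r),.15])))"
python3 -m inch '[[[-1,0,0.001,0,0,0,0],[-1,0,0.001,0,0,0,0],[-1,0,0,0,0,0,0]]]'
python3 -m inch '[[[-1,0,0.001,0,0,0,0],[-1,0,0,0,0,0,0]]]'
python3 -m inch '[[[-1,0,0.001,0,0,0,0],[-1,0,0,0,0,0,0]]]'
```

```text
250 [310.76885404 193.47287111]
262 [308.18743008 193.01401218]
272 [305.95372887 192.84114646]
282 [303.71281854 192.86390452]
clock: 21.65
tcp_pos: [0.4496, -0.0964, 0.1499]
eef_rot: [-0.001, 0.629, 0.777, -0.001]
wrist_force: [-6.0, -2.4, 4.5]
opening: 0.0002
clock: 21.85
tcp_pos: [0.4497, -0.0964, 0.1498]
eef_rot: [-0.002, 0.629, 0.778, -0.002]
wrist_force: [-11.3, -3.6, 6.5]
opening: 0.0006
clock: 22.05
tcp_pos: [0.4499, -0.0964, 0.1497]
eef_rot: [-0.002, 0.629, 0.778, -0.003]
wrist_force: [-15.0, -5.4, 8.6]
opening: 0.0002
```

```bash
python3 -m inch '[[[-1,0,-0.004,0,0,0,0],[-1,0,-0.008,0,0,0,0],[-1,0,-0.015,0,0,0,0],[-1,0,0,-0.03,0,0,0],[-1,0,0,-0.045,0,0,0],[-1,0,0,-0.045,0,0,0],[-1,0,-0.03,-0.03,0,0,0],[-1,0,-0.04,0,0,0,0]]]'
python3 -m inch '[[[-1,0,-0.04,0,0,0,0],[-1,0,-0.04,0,0,0,0],[-1,0,0,0,0,0,0],[-1,0,0,0,0,0,0]]]'
python3 look.py 11
python3 - <<'E'
from h import *
togo(.4266,-.0311,.15,102.04)
P=np.array([.4632,-.0591])
for n in("top","side"):
    im,d,W=cloud(n,f"pics/{n}11.npz")
    m=(W[...,2]>.138)&(W[...,2]<.18)&(np.hypot(W[...,0]-.463,W[...,1]+.08)<.05)&(im.max(2)<75)
    if m.sum(): k=np.median(W[m],0);dd=k[:2]-P;print(n,m.sum(),k.round(4),"r",np.hypot(*dd).round(4),"dir",np.degrees(np.arctan2(dd[1],dd[0]))%360)
    m=(W[...,2]>.121)&(W[...,2]<.132)&(np.abs(W[...,0]-.49)<.08)&(W[...,1]<-.08)&(W[...,1]>-.35)
    Q=W[m];A=np.c_[Q[:,:2]-[.496,-.2136],np.ones(len(Q))];c=np.linalg.lstsq(A,Q[:,2],rcond=None)[0];print("plate",len(Q),"slopes,h",c.round(4),cv2.minAreaRect(Q[:,:2].astype(np.float32)))
E
```

```text
clock: 22.85
tcp_pos: [0.3594, -0.117, 0.3047]
eef_rot: [0.004, 0.628, 0.778, 0.001]
wrist_force: [0.3, -0.2, -0.0]
opening: 0.0005
clock: 23.25
tcp_pos: [0.2795, -0.1331, 0.3004]
eef_rot: [0.001, 0.63, 0.777, 0.0]
wrist_force: [0.6, -0.2, 0.3]
opening: 0.0006
clk 23.35 tcp [ 0.2802 -0.1326  0.3001] xdir 102.08 zaxis [ 9.e-04  0.e+00 -1.e+00] F [ 0.4 -0.2  0.6] T [-0.02 -0.12 -0.04] op 0.0002
togo mm [ 68.6 164.3 150.3] wz 0.04
top 38 [ 0.4697 -0.0964  0.1484] r 0.0378 dir 279.8322630500698
plate 2223 slopes,h [-0.0043  0.0009  0.1268] ((0.4955448508262634, -0.2145107090473175), (0.08002033829689026, 0.2306126058101654), 11.921341896057129)
side 36 [ 0.472  -0.0914  0.1514] r 0.0335 dir 285.23538513154836
plate 741 slopes,h [0.0025 0.0008 0.1245] ((0.49727052450180054, -0.20518004894256592), (0.08093226701021194, 0.25357386469841003), 11.859519004821777)
```

View pics/b11.png

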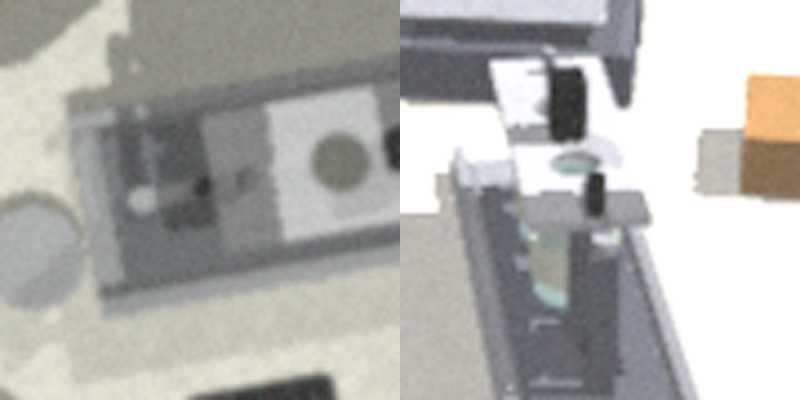

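```bash
python3 -c "
from workcell import *
s=read_state();print(s['clock'],abs(s['dq']).max(),s['wrist_force']);print(job_done())"
```

```text
23.35 0.021035133731129266 [ 0.36013237 -0.16332748  0.56755491]
the job is handed in; nothing more can be done
None
```

The frame is hanging on both pins and sitting flat on the posts. The latch is swung over its end to the stop, and I handed the job in at 23.35 s.

- **Lowering the frame:** I gripped it by the black grip, aligned the holes to the pins using both cameras, and lowered it in steps of 1 mm or less. There was no side load to speak of on the way down. First contact came with the underside at about 0.118 m, the post height, and the last reading showed about 7 N on the posts. I then released the grip.
- **Closing the latch:** I pushed the knob round with the shut fingers until the force climbed from about 2 N to about 18 N at the stop. Then I backed off and retreated well clear.
- **Final checks:**
  - The plate top read 0.1268 m in the top camera and 0.1245 m in the side camera, against 0.126 m nominal. It is level to within 0.3°, and its angle of about 11.9° matches the stand's 12.0°.
  - The latch arm points at 280° in the top camera and 285° in the side camera. The closed stop is 282°.
  - The wrist force at hand-in was about zero.

**Where checks disagreed or were missing:** the two cameras differed by about 2 mm, which is the stated calibration error. The side view's outline of the seated plate was too long (254 mm, probably because the latch arm was included), so I relied on the top view for that. The hole furthest from the latch was never seen directly on its pin. I took it as seated from the plate being level and the contact height being right. I did not re-measure the bystander objects. No wrist force reading showed anything unexpected as the arm moved.

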